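Load the dish mixer and set its spring

ROBOT

A 6-joint arm with a two-finger parallel gripper is mounted at the origin on the work surface. World frame = base frame: x ahead of the robot, y to its left, z up, the work surface at z = 0. Lengths are in m, angles in rad, forces in N, time in s.
With the tool pointing down it reaches from about 0.375 to 0.9 m from the base axis. Payload 3.1 kg.
Tool frame: the origin (TCP) lies at the very end of the fingers, on their centre line; the grasp point (between the pads) lies 19 mm behind it; z points along the fingers, y is the direction in which the jaws open and shut (so a half turn about z gives the same grasp; the last joint's range is limited). The gripper opens to 85 mm and grips with 20 to 120 N. Pads are 22 mm wide; open, the fingers measure 114 mm over their backs; the gripper's body (76 mm by 85 mm) begins 54 mm behind the grasp point. The pads swing forward as they close: fully open they stand 13 mm farther back than shut.
Start: joints at [-1.401, 0.527, 1.433, -0, 1.181, -0.178], TCP at [0.213, -0.588, 0.231] pointing down, gripper open.
Joint ranges: [-3.08, 3.08], [-0.75, 2.2], [0.22, 2.44], [-1.43, 4.57], [0, 2.65], [-2.85, 2.85]. Speed limits (rad/s): [2.79, 2.79, 3.14, 3.14, 3.14, 3.14].

INTERFACE

Orientations are given as a unit quaternion [x, y, z, w].
In Python, from station import manip gives the robot as it stands. The module is installed in compiled form; this text tells all that it offers.
- The arm moves only by the tool send_rows, never from a script. Its argument "commands" is a list of rows, each an object with "delta_pos": the shift along the world's x, y, z in cm, a list of three; "yaw": the turn about the world's z in rad. A call has 1 to 10 rows; each row shifts and turns the pose as measured when the row begins; what a row does not reach is not made up. A row lasts 1/8 s, in which the tool goes at most 62.5 mm and 10.7 degrees, less where a joint would pass 70% of its speed; a pose out of reach is approached as far as the arm can. A call is refused whole if a number of a shift passes 6.25 or a number of a turn 0.188, either way. A call with a gripper value outside its range is refused whole. "grip" is the closure, from -1 (fully open) to 1 (shut), set as the call begins (left out, the last holds). The fingers move at their own pace and stop on an object; "force" is the grip in N (left out, the last holds). Time passes only in rows, so rows that do not move let the fingers close. It gives the time, the measured TCP pose, the force and the opening at its end, in the units of the state.
- manip.sense(): the state, without advancing time (a new reading comes with each control period).
- manip.snapshot(name): name is "scene" or "top"; returns the picture (400x640x3 uint8, blue, green, red); there is no depth.
- manip.get_calibration(name): a dict with "fx", "fy", "cx", "cy" (pixels), "dist_coeffs" ([k1, k2, p1, p2, k3] as OpenCV has them; the pictures are not rectified), "world_to_cam" (4x4, takes a point from world to camera coordinates). Camera axes: x right, y down, z forward; pixel columns grow to the right and rows downward; lengths in m; the calibration is good to about 2 mm. A picture is of the moment at which its call begins. get_calibration takes no time and is no camera call.
- manip.sign_off(): hands the job in, once; it reports no verdict.
The state is a dict: "t": time; "q": joint angles; "qd": joint speeds; "tau": joint torques, N m; "tcp_pos": TCP position; "tool_rot": TCP orientation; "force": force on the tool from outside, world axes, zero at the start; "ft_torque": the same for the moment, N m; "finger_gap": opening from 0.0 (shut) to 1.0 (fully open).
Only numpy, scipy, OpenCV 4.12 (cv2) and the standard library are available. Lean on these libraries where they do the work, as an engineer would, in place of code of your own. Each camera call takes 0.05 s, during which the arm holds its last target. There are 200 camera calls.

TASK

Get the dish mixer ready: hook the far lip of its metal tray and drag the tray towards you until it is home against the stop, then stand every lidded sample jar upright on the floor of the tray. Once they are all in, turn the tension knob until the leaf spring's tip points at the set tab, without touching leaf or tab. Leave the tray home, and leave the dish, the vial and the grey box among the jars where they stand.

Things in the scene. Friction and masses are not known exactly. Their poses are not given: they have to be found in the camera images.
- mixer: Dish mixer, a fixed white machine: origin on the bench under the platform's centre; x along the guides, roughly away from the robot (up to 0.12 rad askew), y left, z up. Platform 320 (x) by 245 mm (y), top 35 mm up, a stop 16 mm high across its near end, guides 12 mm high along both sides. Left of it a housing, 280 x 100 mm, 60 mm high, centre at y +174 mm, carries knob and spring.
- dock (a point): Point on the platform, 62 mm nearer than the mixer's centre, where the centre of the tray's underside lies when the tray is home; 35 mm above the bench. Axes as the mixer's. The platform reaches 222 mm beyond it in +x; nothing stands there.
- tray_floor (a point): Loose metal tray between the guides: centre of its inner floor, 4 mm above its underside. Outside 176 (x) by 218 mm (y), 30 mm high, walls 4 mm, 0.35 to 0.6 kg; axes as the dock's. It starts empty, 60 to 90 mm beyond home in +x. Home: near wall against the stop; it is then at x 0, y 0 (2 mm play), z +4 mm in the dock's axes.
- tray_far_lip (a point): Middle of the outer edge of the tray's far lip, an 8 mm flange turned outward along the top of the far wall; 96 mm in +x of tray_floor, at rim height (30 mm above the tray's underside). A fingertip lowered behind it can drag the tray; 5 N is enough, and it meets a dead stop at home.
- tension_knob_grip (a point): Black knob on the housing, upright axis: a disc of 48 mm diameter with a raised bar across it, 46 mm long, 14 mm thick, 30 mm high. The point is on the axis, 7 mm below the bar's top, 97 mm above the bench; the disc's top is 23 mm and the housing's top 37 mm below it. The point's x axis runs along the bar and turns with it.
- tension_knob (a joint): Knob angle, 0 to 6.2 rad, growing clockwise seen from above; at 0 the bar lies along the mixer's x axis. It turns stiffly (about 0.08 N m) and stays where it is left. Each rad clockwise bends the leaf 0.08 rad (its tip moves 8 mm to the left, the mixer's +y); anticlockwise lets it back. Starts at 0 to 0.6.
- leaf: The leaf spring; origin at its pivot on the housing, x axis along the strip to its tip. The knob alone bends it: not to be touched by hand.
- leaf_tip (a point): Tip of the leaf spring: a dark flat steel strip, 100 mm from its pivot, level, 10 mm above the housing's top over a white scale with black ticks, pointing away from the robot. The knob bends it across the scale.
- set_mark (a point): Point of the set tab, a small black block (14 x 4 x 12 mm) at the outer edge of the scale, aimed at the leaf's pivot. The point lies on the arc and at the height of leaf_tip, so that the two coincide when the leaf points exactly at the tab. Differs from start to start; it stays where it is.
- jar1_mid (a point): Squat lidded sample jar (clear body, white screw lid), 46 mm diameter, 34 mm high, 50 to 85 g, loose: its centre, half-way up; z is its own upward axis. Standing on the bench to the right of the mixer; four to six of the jars are present, the others are absent.
- jar2_mid (a point): Squat lidded sample jar (clear body, white screw lid), 46 mm diameter, 34 mm high, 50 to 85 g, loose: its centre, half-way up; z is its own upward axis. Standing on the bench to the right of the mixer; four to six of the jars are present, the others are absent.
- jar3_mid (a point): Squat lidded sample jar (clear body, white screw lid), 46 mm diameter, 34 mm high, 50 to 85 g, loose: its centre, half-way up; z is its own upward axis. Standing on the bench to the right of the mixer; four to six of the jars are present, the others are absent.
- jar4_mid (a point): Squat lidded sample jar (clear body, white screw lid), 46 mm diameter, 34 mm high, 50 to 85 g, loose: its centre, half-way up; z is its own upward axis. Standing on the bench to the right of the mixer; four to six of the jars are present, the others are absent.
- jar5_mid (a point): Squat lidded sample jar (clear body, white screw lid), 46 mm diameter, 34 mm high, 50 to 85 g, loose: its centre, half-way up; z is its own upward axis. Standing on the bench to the right of the mixer; four to six of the jars are present, the others are absent.
- jar6_mid (a point): Squat lidded sample jar (clear body, white screw lid), 46 mm diameter, 34 mm high, 50 to 85 g, loose: its centre, half-way up; z is its own upward axis. Standing on the bench to the right of the mixer; four to six of the jars are present, the others are absent.
- dish_mid (a point): Bystander: flat round culture dish, 62 mm diameter, 16 mm high, among the jars: its centre. Not to be moved.
- vial_mid (a point): Bystander: slim amber vial, 28 mm diameter, 56 mm high, among the jars: its centre. Not to be moved.
- tip_box_mid (a point): Bystander: grey square box, 52 x 52 x 40 mm, among the jars: its centre. Not to be moved.
Not all that is in view belongs to the job. Leave any purple look-alike of the part that bears jar6_mid alone.

How it is judged:
On the way, in this order (a step that is already met when the one before it is completed fails the run):
1. the tray is home against the stop (x of tray_floor in the frame of dock between -0.007 and 0.007 m and y of tray_floor in the frame of dock between -0.01 and 0.01 m and z of tray_floor in the frame of dock below 0.009 m and angle between the x axis of tray_floor and the x axis of dock, either way round below 0.06 rad), for 0.2 s.
2. every jar stands upright on the floor of the tray (x of jar1_mid in the frame of tray_floor between -0.068 and 0.068 m and y of jar1_mid in the frame of tray_floor between -0.089 and 0.089 m and z of jar1_mid in the frame of tray_floor between 0.011 and 0.023 m and angle between each of jar1_mid, jar2_mid, jar3_mid, jar4_mid, jar5_mid, jar6_mid's own z axis and vertical below 0.2 rad and x of jar2_mid in the frame of tray_floor between -0.068 and 0.068 m and y of jar2_mid in the frame of tray_floor between -0.089 and 0.089 m and z of jar2_mid in the frame of tray_floor between 0.011 and 0.023 m and x of jar3_mid in the frame of tray_floor between -0.068 and 0.068 m and y of jar3_mid in the frame of tray_floor between -0.089 and 0.089 m and z of jar3_mid in the frame of tray_floor between 0.011 and 0.023 m and x of jar4_mid in the frame of tray_floor between -0.068 and 0.068 m and y of jar4_mid in the frame of tray_floor between -0.089 and 0.089 m and z of jar4_mid in the frame of tray_floor between 0.011 and 0.023 m and x of jar5_mid in the frame of tray_floor between -0.068 and 0.068 m and y of jar5_mid in the frame of tray_floor between -0.089 and 0.089 m and z of jar5_mid in the frame of tray_floor between 0.011 and 0.023 m and x of jar6_mid in the frame of tray_floor between -0.068 and 0.068 m and y of jar6_mid in the frame of tray_floor between -0.089 and 0.089 m and z of jar6_mid in the frame of tray_floor between 0.011 and 0.023 m), for 0.2 s.
3. the leaf's tip is at the set tab (distance between leaf_tip and set_mark below 0.004 m), for 0.2 s.
At the end, for the whole second after the job is handed in: The tray is home (within 7 mm along the guides, 10 mm across, flat on the platform), every jar that is present stands upright (within 0.2 rad) on the tray's floor inside its walls, and the leaf's tip is within 4 mm of the set mark (all of step 1 and all of step 2 and distance between leaf_tip and set_mark below 0.004 m); the robot touches nothing.
It fails at once if a bystander (dish, vial or grey box) is pushed more than 60 mm away (distance of any of dish_mid, vial_mid, tip_box_mid from where it was at the start of the episode above 0.06 m).
It fails at once if the leaf spring is pushed by the fingers instead of by the knob (contact force between the fingers and leaf above 1.5 N).
It fails at once if the set tab is shifted (distance of set_mark from where it was at the start of the episode above 0.005 m).
Of jar1, jar2, jar3, jar4, jar5, jar6 only 4 to 6 are there at a start; the rules pass over those that are not, and their reading is None.
At some moment in a run one of jar1, jar2, jar3, jar4, jar5, jar6 may be knocked a few centimetres aside while the robot is not near it.
Once in a run the grip may slacken for a moment while it holds something.
It also fails if it takes over 210 s, if anything falls off the work surface, if the arm or the gripper's body presses on something with over 40 N, if the wrist force passes 120 N, or if a joint passes its speed limit or range.

## Working session

There is one attempt and no reset: what is moved stays moved. The work goes in short steps, Python scripts to look and compute and a tool call to move; the robot and the scene stay as the last step left them, time stands still between calls to the robot, and variables do not carry over. Pictures are saved under pics/ and viewed, about 12 in all and at most 16, crops included, and the job is handed in when it is done.

Besides the shell and the picture viewer there is one more tool, called after ">>>" in YAML: its name, and indented under it one key for each argument. send_rows: Moves the arm, as the interface text tells. Its arguments: {"type":"object","properties":{"commands":{"type":"array","items":{"type":"object","properties":{"delta_pos":{"type":"array","items":{"type":"number"}},"yaw":{"type":"number"}}}},"grip":{"type":"number"},"force":{"type":"number"}},"required":["commands"]}

```bash
mkdir -p pics; cat > h.py <<'E'
import numpy as np, cv2
from station import manip
def K(n):
    c=manip.get_calibration(n); return np.array([[c['fx'],0,c['cx']],[0,c['fy'],c['cy']],[0,0,1.]]),np.array(c['dist_coeffs'],float),np.array(c['world_to_cam'],float)
def w2p(n,P):
    k,d,T=K(n); P=np.atleast_2d(np.array(P,float))
    return cv2.projectPoints(P,cv2.Rodrigues(T[:3,:3])[0],T[:3,3],k,d)[0][:,0]
def p2w(n,uv,z):
    k,d,T=K(n); uv=np.atleast_2d(np.array(uv,float))
    r=cv2.undistortPoints(uv[:,None],k,d)[:,0]; r=np.c_[r,np.ones(len(r))]@T[:3,:3]
    c=-T[:3,:3].T@T[:3,3]; return c+r*((np.broadcast_to(z,len(r))-c[2])/r[:,2])[:,None]
E
python3 - <<'E'
from h import *
for n in('top','scene'):
    im=manip.snapshot(n); cv2.imwrite(f'pics/{n}0.png',im)
    k,d,T=K(n); print(n,k[0,0],-T[:3,:3].T@T[:3,3],T[:3,:3].round(2).tolist(),d)
s=manip.sense(); print(s)
E
```

```text
top 460.54387567956 [ 0.43921516 -0.02746116  1.07280851] [[0.03, -1.0, -0.02], [-1.0, -0.03, -0.05], [0.05, 0.02, -1.0]] [0.02002766 0.         0.         0.         0.        ]
scene 463.46980139713054 [ 0.93008598 -0.71592607  0.66565683] [[0.85, 0.52, -0.0], [0.29, -0.48, -0.83], [-0.44, 0.7, -0.56]] [-0.08108986  0.          0.          0.          0.        ]
{'t': 0.1, 'q': array([-1.40148309e+00,  5.28388305e-01,  1.43377853e+00, -6.49599223e-07,
        1.18141059e+00, -1.78500361e-01]), 'qd': array([-0.00043134, -0.00267026, -0.00347021,  0.00051233, -0.00015192,
        0.00115643]), 'tau': array([ 3.20287172e-04, -4.43303633e+01, -1.78586680e+01, -2.76778874e-04,
        3.90691464e-03, -1.08534374e-05]), 'tcp_pos': array([ 0.2129432 , -0.58691541,  0.23042081]), 'tool_rot': array([ 9.84915779e-01,  1.73031566e-01,  4.25820233e-06, -9.92375208e-04]), 'force': array([-0.79523139,  0.00291888,  0.10982399]), 'ft_torque': array([-0.06022248, -0.02504482,  0.04041448]), 'finger_gap': 1.0004365477533184}
```

View pics/top0.png

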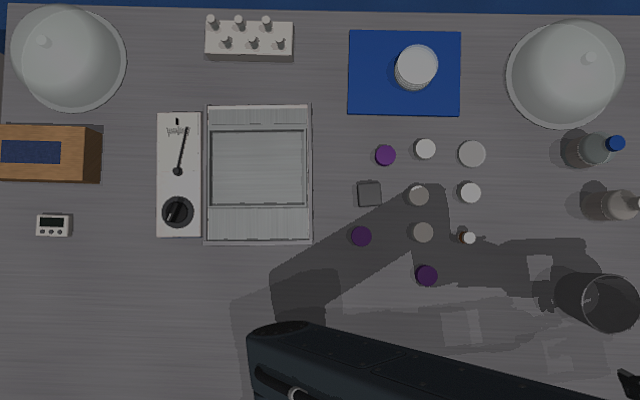

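View pics/scene0.png

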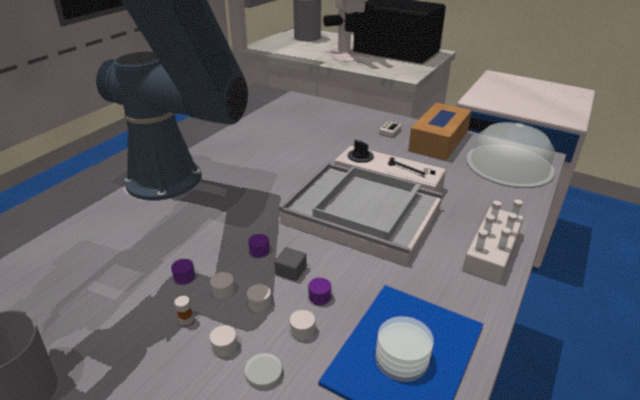

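The pictures show the mixer at top (158-312, 104-244), with the knob at (178,211), the leaf tip at about (186,128) and the tab near (177,121).

White-lid jar candidates in top are (425,149), (470,192), (418,195) and (423,232). Things that could be mistaken for jars:
- Purple look-alikes at (385,155), (361,236) and (426,275)
- Dish at (472,153)
- Vial at (469,238)
- Grey box at (369,194)

A close crop will check this choice.

```bash
python3 - <<'E'
from h import *
im=cv2.imread('pics/top0.png')
a=cv2.resize(im[95:250,150:320],(680,620),interpolation=cv2.INTER_CUBIC)
b=cv2.resize(im[130:290,340:500],(400,400),interpolation=cv2.INTER_CUBIC)
c=cv2.resize(im[105:245,152:207],(236,600),interpolation=cv2.INTER_CUBIC)
a=cv2.resize(im[95:250,200:320],(310,400),interpolation=cv2.INTER_CUBIC)
o=np.zeros((600,800,3),np.uint8); 
o[:400,:400]=b; o[:600,400:636]=c
sc=cv2.imread('pics/scene0.png')[140:190,330:450]; o[400:567,:400]=cv2.resize(sc,(400,167),interpolation=cv2.INTER_CUBIC)
o=cv2.convertScaleAbs(o,alpha=1.3,beta=15)
cv2.imwrite('pics/crop0.png',o)
# circles (lids) refine by bright threshold
g=cv2.cvtColor(im,cv2.COLOR_BGR2GRAY)
for (u,v) in [(425,149),(470,192),(418,195),(423,232)]:
    w=g[v-18:v+19,u-18:u+19]; t,_=cv2.threshold(w,0,255,cv2.THRESH_OTSU); m=(w>t).astype(np.uint8)
    n,l,s,ce=cv2.connectedComponentsWithStats(m); i=l[18,18]; 
    uv=ce[i]+[u-18,v-18]; print((u,v),t,s[i],uv.round(1),p2w('top',uv,0.034).round(4))
for (u,v,z) in [(472,153,.016),(469,238,.056),(369,193,.04),(385,155,.034),(361,236,.034),(426,275,.034)]: print((u,v),p2w('top',(u,v),z).round(3))
for nm,uv,z in [('plat',[(207,105),(312,105),(204,244),(313,244)],.035),('trayrim',[(210,130),(306,130),(210,206),(306,206)],.065),('knob',[(178,211)],.1),('tip',[(186,128)],.07),('piv',[(178,171)],.07),('hous',[(157,112),(202,112),(157,237),(202,237)],.06)]: print(nm,p2w('top',uv,z).round(3).tolist())
E
```

```text
(425, 149) 117.0 [  9   8  20  19 304] [425.3 148. ] [[ 0.6215 -0.2491  0.034 ]]
(470, 192) 117.0 [  9   9  20  20 314] [470.5 192.2] [[ 0.5244 -0.3516  0.034 ]]
(418, 195) 80.0 [  9   8  20  21 320] [418.6 194.9] [[ 0.5149 -0.2362  0.034 ]]
(423, 232) 81.0 [  9   8  19  21 313] [422.9 231.9] [[ 0.4322 -0.2474  0.034 ]]
(472, 153) [[ 0.616 -0.359  0.016]]
(469, 238) [[ 0.422 -0.343  0.056]]
(369, 193) [[ 0.515 -0.124  0.04 ]]
(385, 155) [[ 0.603 -0.159  0.034]]
(361, 236) [[ 0.419 -0.109  0.034]]
(426, 275) [[ 0.337 -0.256  0.034]]
plat [[0.707, 0.25, 0.035], [0.713, 0.01, 0.035], [0.39, 0.243, 0.035], [0.397, -0.002, 0.035]]
trayrim [[0.643, 0.233, 0.065], [0.649, 0.02, 0.065], [0.475, 0.226, 0.065], [0.481, 0.015, 0.065]]
knob [[0.461, 0.285, 0.1]]
tip [[0.645, 0.285, 0.07]]
piv [[0.549, 0.298, 0.07]]
hous [[0.681, 0.355, 0.06], [0.684, 0.254, 0.06], [0.403, 0.341, 0.06], [0.406, 0.242, 0.06]]
```

View pics/crop0.png

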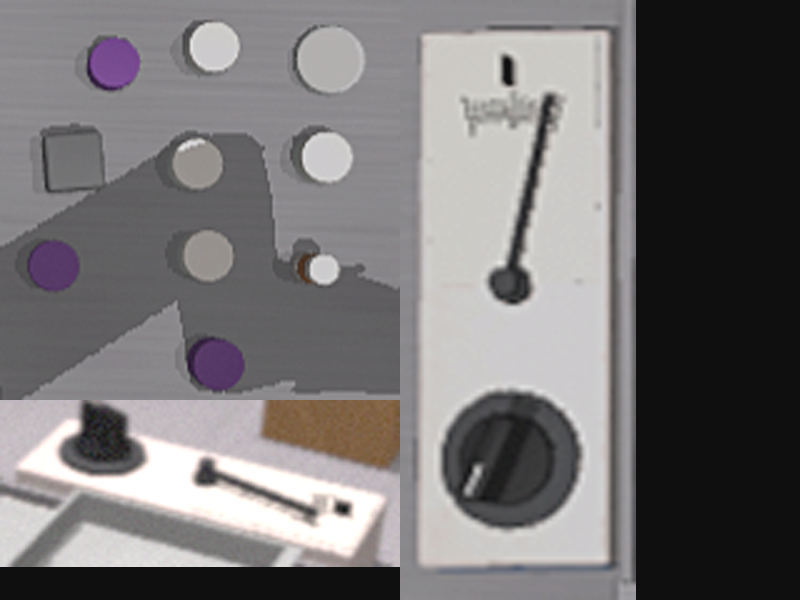

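The crop confirms four white-lid jars, at (0.6215,-0.249), (0.524,-0.352), (0.515,-0.236) and (0.432,-0.247). Purple ones are look-alikes to leave alone. The leaf tip is right of the tab, so the knob needs about 2+ rad clockwise. Next I move over the area behind the tray.

>>> send_rows:
  commands:
    - {"delta_pos": [3.5, 5, 0], "yaw": -0.03}
    - {"delta_pos": [3.5, 5, 0], "yaw": -0.03}
    - {"delta_pos": [3.5, 5, 0], "yaw": -0.03}
    - {"delta_pos": [3.5, 5, 0], "yaw": -0.03}
    - {"delta_pos": [3.5, 5, 0], "yaw": -0.03}
    - {"delta_pos": [3.5, 5, 0], "yaw": -0.03}
    - {"delta_pos": [3.5, 5, 0], "yaw": -0.03}
    - {"delta_pos": [3.5, 5, 0], "yaw": -0.03}
    - {"delta_pos": [3.5, 5, 0], "yaw": -0.03}
    - {"delta_pos": [3.5, 5, 0], "yaw": -0.03}
  grip: 1
  force: 40

```text
t: 1.35
tcp_pos: [0.5661, -0.0768, 0.227]
tool_rot: [1.0, 0.014, -0.0, -0.001]
force: [0.9, -1.7, -0.7]
finger_gap: 0.004
```

```bash
cat > st.py <<'E'
from h import *
s=manip.sense(); x,y,z,w=s['tool_rot']; print(round(s['t'],2),s['tcp_pos'].round(4),'yaw',round(2*np.arctan2(y,x),3),s['force'].round(1),round(s['finger_gap'],3),s['q'].round(2))
E
python3 st.py
python3 - <<'E'
import cv2,numpy as np
g=cv2.cvtColor(cv2.imread('pics/top0.png'),cv2.COLOR_BGR2GRAY)
print(np.median(g[98:250,235:285],1).astype(int).tolist())
print(np.median(g[150:190,200:320],0).astype(int).tolist())
E
```

```text
1.35 [ 0.5661 -0.0768  0.227 ] yaw 0.027 [ 0.9 -1.7 -0.7] 0.004 [-0.33  0.46  1.57  0.    1.11  1.21]
[95, 95, 95, 94, 93, 93, 77, 134, 147, 147, 140, 118, 113, 114, 115, 115, 115, 115, 115, 115, 115, 115, 116, 117, 118, 114, 107, 117, 119, 118, 123, 102, 64, 49, 99, 119, 120, 118, 119, 119, 118, 119, 118, 118, 118, 118, 119, 119, 119, 120, 120, 120, 120, 120, 121, 121, 118, 117, 118, 120, 122, 120, 120, 122, 123, 124, 121, 121, 123, 122, 121, 120, 120, 123, 125, 123, 122, 125, 126, 125, 122, 123, 125, 125, 125, 125, 122, 122, 123, 124, 122, 123, 125, 123, 123, 123, 124, 125, 125, 123, 123, 123, 122, 124, 126, 95, 71, 101, 127, 95, 102, 124, 125, 124, 124, 124, 124, 124, 124, 124, 124, 124, 124, 124, 124, 124, 124, 124, 124, 124, 124, 124, 124, 124, 124, 124, 124, 124, 124, 127, 103, 78, 55, 98, 117, 114, 121, 100, 90, 96, 96, 95]
[119, 60, 69, 96, 108, 105, 73, 83, 121, 76, 43, 47, 84, 125, 120, 119, 119, 120, 120, 120, 120, 121, 121, 121, 121, 121, 121, 122, 122, 122, 122, 122, 122, 123, 123, 122, 123, 123, 123, 123, 123, 123, 123, 123, 122, 122, 122, 123, 122, 122, 122, 122, 122, 122, 122, 122, 122, 122, 122, 122, 122, 122, 122, 122, 121, 122, 122, 122, 122, 122, 122, 122, 122, 122, 122, 122, 123, 123, 122, 122, 122, 123, 122, 122, 122, 122, 123, 123, 123, 123, 122, 123, 122, 123, 122, 122, 122, 122, 123, 122, 122, 109, 107, 109, 120, 121, 76, 109, 102, 111, 116, 117, 50, 92, 97, 96, 95, 96, 95, 95]
```

>>> send_rows:
  commands:
    - {"delta_pos": [2.5, 4.1, 0], "yaw": 0}
    - {"delta_pos": [2.5, 4.1, 0], "yaw": 0}
    - {"delta_pos": [2.5, 4.1, 0], "yaw": 0}
    - {"delta_pos": [2.5, 4.1, 0], "yaw": 0}
    - {"delta_pos": [2.5, 4.0, 0], "yaw": 0}
    - {"delta_pos": [0, 0, -4], "yaw": 0}
    - {"delta_pos": [0, 0, -4], "yaw": 0}

```text
t: 2.22
tcp_pos: [0.6976, 0.141, 0.1454]
tool_rot: [1.0, 0.018, 0.002, -0.001]
force: [0.2, -0.3, -0.4]
finger_gap: -0.001
```

>>> send_rows:
  commands:
    - {"delta_pos": [-0.6, -1.4, -2], "yaw": 0}
    - {"delta_pos": [0, 0, -3], "yaw": 0}
    - {"delta_pos": [0, 0, -2], "yaw": 0}
    - {"delta_pos": [0, 0, -1], "yaw": 0}
    - {"delta_pos": [0, 0, 0], "yaw": 0}

```text
t: 2.85
tcp_pos: [0.6878, 0.1275, 0.0567]
tool_rot: [1.0, 0.018, -0.003, -0.001]
force: [1.0, 0.3, 0.2]
finger_gap: 0.002
```

```bash
python3 st.py; python3 - <<'E'
from h import *
im=manip.snapshot('scene'); c=im[120:270,270:470]
t=manip.snapshot('top')[80:230,180:340]
o=np.hstack([cv2.resize(c,(400,300)),cv2.resize(t,(400,300))])
cv2.imwrite('pics/s1.png',o)
E
```

```text
2.85 [0.6878 0.1275 0.0567] yaw 0.037 [1.  0.3 0.2] 0.002 [0.02 0.83 1.34 0.   0.97 1.55]
```

View pics/s1.png

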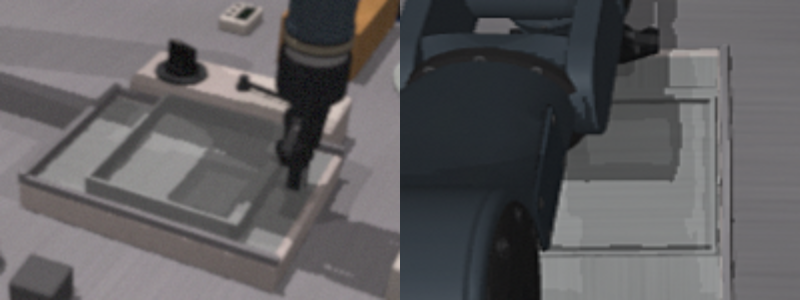

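The picture shows the finger down behind the far lip, at left-panel (290,185). I lower it a little more, then drag.

>>> send_rows:
  commands:
    - {"delta_pos": [0, 0, -1.0], "yaw": 0}
    - {"delta_pos": [-1, 0, 0], "yaw": 0}
    - {"delta_pos": [-1.2, 0, 0], "yaw": 0}
    - {"delta_pos": [-1.2, 0, 0], "yaw": 0}
    - {"delta_pos": [-1.2, -0.05, 0], "yaw": 0}
    - {"delta_pos": [-1.2, -0.05, 0], "yaw": 0}

```text
t: 3.7
tcp_pos: [0.6306, 0.1267, 0.051]
tool_rot: [1.0, 0.019, 0.003, -0.001]
force: [1.3, 0.0, -0.9]
finger_gap: 0.002
```

```bash
python3 st.py
```

```text
3.7 [0.6306 0.1267 0.051 ] yaw 0.037 [ 1.3  0.  -0.9] 0.002 [0.02 0.78 1.51 0.   0.84 1.55]
```

>>> send_rows:
  commands:
    - {"delta_pos": [-1, 0, -0.4], "yaw": 0}
    - {"delta_pos": [-0.8, 0, 0], "yaw": 0}
    - {"delta_pos": [-0.6, 0, 0], "yaw": 0}

```text
t: 4.08
tcp_pos: [0.6063, 0.1266, 0.0479]
tool_rot: [1.0, 0.018, 0.005, -0.001]
force: [2.9, -0.4, -0.6]
finger_gap: 0.001
```

```bash
python3 st.py; python3 - <<'E'
from h import *
im=manip.snapshot('scene'); c=im[120:270,270:470]
t=manip.snapshot('top')[80:230,180:340]
o=np.hstack([cv2.resize(c,(400,300)),cv2.resize(t,(400,300))])
cv2.imwrite('pics/s2.png',o)
E
```

```text
4.08 [0.6063 0.1266 0.0479] yaw 0.037 [ 2.9 -0.4 -0.6] 0.001 [0.02 0.76 1.58 0.   0.79 1.56]
```

View pics/s2.png

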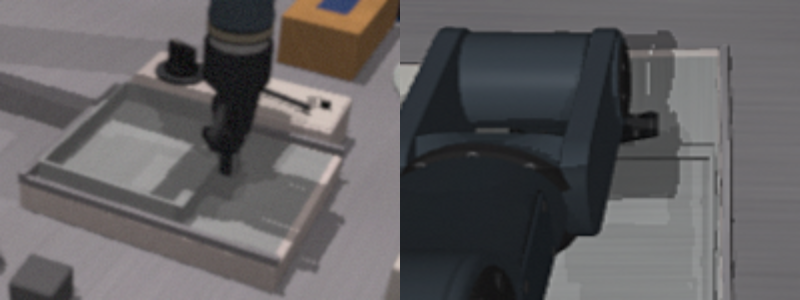

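The tray has moved with the finger, and its near wall is close to the stop. I carry on until it hits the dead stop.

>>> send_rows:
  commands:
    - {"delta_pos": [-0.6, 0, 0], "yaw": 0}
    - {"delta_pos": [-0.5, 0, 0], "yaw": 0}
    - {"delta_pos": [-0.5, 0, 0], "yaw": 0}

```text
t: 4.55
tcp_pos: [0.5953, 0.1279, 0.0489]
tool_rot: [1.0, 0.017, 0.012, -0.003]
force: [10.4, 5.9, -1.9]
finger_gap: -0.002
```

>>> send_rows:
  commands:
    - {"delta_pos": [-0.4, 0, 0], "yaw": 0}
    - {"delta_pos": [-0.4, 0, 0], "yaw": 0}

```text
t: 4.8
tcp_pos: [0.5953, 0.1285, 0.0508]
tool_rot: [1.0, 0.017, 0.021, -0.003]
force: [6.7, -0.4, -1.1]
finger_gap: -0.001
```

It reads a dead stop at 0.595, about where home was expected. I back off, lift, and check from the pictures.

>>> send_rows:
  commands:
    - {"delta_pos": [1.5, 0, 0], "yaw": 0}
    - {"delta_pos": [1, 0, 0], "yaw": 0}
    - {"delta_pos": [0, 0, 5], "yaw": 0}
    - {"delta_pos": [0, 0, 5], "yaw": 0}
    - {"delta_pos": [0, -5, 3], "yaw": 0}
    - {"delta_pos": [0, -6, 0], "yaw": 0}
    - {"delta_pos": [0, -6, 0], "yaw": 0}
    - {"delta_pos": [0, -6, 0], "yaw": 0}
    - {"delta_pos": [0, -6, 0], "yaw": 0}
    - {"delta_pos": [0, -5, 0], "yaw": 0}
  grip: -1

```text
t: 6.05
tcp_pos: [0.6076, -0.2145, 0.1792]
tool_rot: [1.0, 0.022, 0.007, -0.005]
force: [0.4, 0.6, -1.1]
finger_gap: 1.001
```

```bash
python3 st.py; python3 - <<'E'
from h import *
im=manip.snapshot('scene'); c=im[100:400,140:440]
t=manip.snapshot('top'); cv2.imwrite('pics/top2.png',t)
o=np.hstack([cv2.resize(c,(400,400)),cv2.resize(t[95:255,150:310],(400,400),interpolation=cv2.INTER_CUBIC)])
cv2.imwrite('pics/s3.png',o)
g=cv2.cvtColor(t,cv2.COLOR_BGR2GRAY)
print(np.median(g[98:250,235:285],1).astype(int).tolist())
E
```

```text
6.05 [ 0.6076 -0.2145  0.1792] yaw 0.044 [ 0.4  0.6 -1.1] 1.001 [-0.52  0.61  1.44  0.02  1.09  1.  ]
[127, 128, 127, 127, 125, 125, 103, 179, 198, 197, 188, 159, 152, 153, 154, 154, 154, 154, 155, 155, 155, 155, 155, 156, 156, 156, 156, 157, 157, 158, 158, 158, 158, 159, 159, 159, 160, 160, 160, 161, 161, 161, 161, 162, 162, 162, 163, 163, 163, 163, 164, 164, 164, 164, 164, 165, 168, 150, 113, 144, 164, 162, 161, 167, 138, 81, 120, 158, 163, 161, 162, 162, 161, 163, 161, 160, 161, 161, 162, 162, 162, 164, 165, 163, 163, 163, 164, 132, 107, 105, 107, 108, 108, 105, 87, 53, 52, 52, 51, 51, 52, 52, 52, 52, 52, 52, 52, 52, 51, 51, 53, 52, 54, 54, 55, 55, 56, 56, 57, 58, 58, 58, 59, 60, 60, 61, 61, 61, 61, 62, 62, 62, 63, 64, 64, 64, 64, 64, 65, 65, 65, 66, 66, 66, 66, 67, 67, 67, 67, 68, 68, 69]
```

View pics/s3.png

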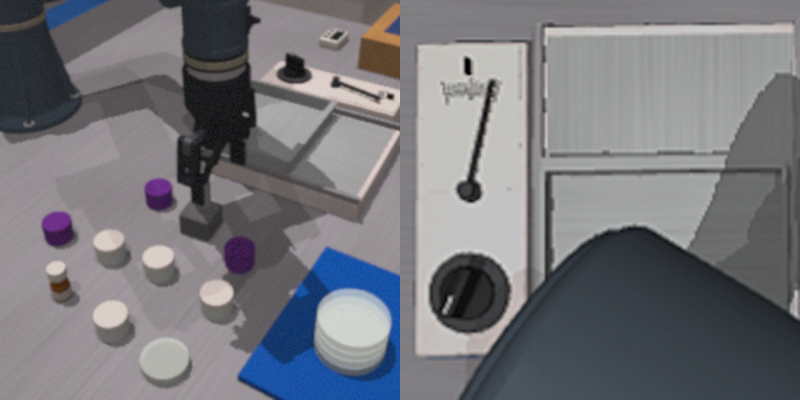

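The tray is home: the lip moved about 71 mm and now sits at x≈0.584, against the stop. Jars are unchanged in the scene view. The first target is jar A.

>>> send_rows:
  commands:
    - {"delta_pos": [0.7, -1.5, 0], "yaw": 0}
    - {"delta_pos": [0.5, -1.5, -2], "yaw": 0}
    - {"delta_pos": [0, 0, -3], "yaw": 0}
    - {"delta_pos": [0, 0, 0], "yaw": 0}
  grip: -0.8

```text
t: 6.65
tcp_pos: [0.6193, -0.2475, 0.1243]
tool_rot: [1.0, 0.021, 0.005, -0.006]
force: [0.4, -0.2, 0.8]
finger_gap: 0.898
```

```bash
python3 st.py; python3 - <<'E'
from h import *
print(p2w('top',[(260,155.5),(260,161)],[.065,.065]).round(4))
E
```

```text
6.65 [ 0.6193 -0.2475  0.1243] yaw 0.042 [ 0.4 -0.2  0.8] 0.898 [-0.55  0.7   1.41  0.02  1.02  0.97]
[[0.5895 0.1202 0.065 ]
 [0.5773 0.1197 0.065 ]]
```

>>> send_rows:
  commands:
    - {"delta_pos": [0.2, -0.1, -4], "yaw": 0}
    - {"delta_pos": [0, 0, -3.5], "yaw": 0}
    - {"delta_pos": [0, 0, -2.5], "yaw": 0}
    - {"delta_pos": [0, 0, -1.2], "yaw": 0}
    - {"delta_pos": [0, 0, -0.4], "yaw": 0}
    - {"delta_pos": [0, 0, 0], "yaw": 0}

```text
t: 7.4
tcp_pos: [0.6258, -0.247, 0.0081]
tool_rot: [1.0, 0.024, 0.008, -0.004]
force: [0.6, -0.4, 0.2]
finger_gap: 0.902
```

```bash
python3 st.py
```

```text
7.4 [ 0.6258 -0.247   0.0081] yaw 0.048 [ 0.6 -0.4  0.2] 0.902 [-0.55  0.87  1.45  0.02  0.82  0.96]
```

>>> send_rows:
  commands:
    - {"delta_pos": [-0.4, -0.1, -0.3], "yaw": 0}
    - {"delta_pos": [0, 0, 0], "yaw": 0}

```text
t: 7.65
tcp_pos: [0.6226, -0.2487, 0.007]
tool_rot: [1.0, 0.024, 0.009, -0.003]
force: [0.1, 0.4, 0.2]
finger_gap: 0.895
```

>>> send_rows:
  commands:
    - {"delta_pos": [0, 0, 0], "yaw": 0}
    - {"delta_pos": [0, 0, 0], "yaw": 0}
    - {"delta_pos": [0, 0, 0], "yaw": 0}
    - {"delta_pos": [0, 0, 0], "yaw": 0}
  grip: 1
  force: 50

```text
t: 8.15
tcp_pos: [0.6233, -0.2494, 0.0085]
tool_rot: [1.0, 0.024, 0.01, -0.002]
force: [0.5, -1.1, -1.3]
finger_gap: 0.521
```

>>> send_rows:
  commands:
    - {"delta_pos": [0, 0, 4], "yaw": 0}
    - {"delta_pos": [0, 0, 4], "yaw": 0}
    - {"delta_pos": [-0.5, 3, 2], "yaw": 0}
    - {"delta_pos": [-1.3, 5, 0.5], "yaw": 0}
    - {"delta_pos": [-1.3, 5.5, 0], "yaw": 0}
    - {"delta_pos": [-1.3, 5.5, 0], "yaw": 0}
    - {"delta_pos": [-1.3, 5.5, 0], "yaw": 0}
    - {"delta_pos": [-1.3, 5.5, 0], "yaw": 0}
    - {"delta_pos": [-1.3, 5, 0], "yaw": 0}
    - {"delta_pos": [-1, 4, 0], "yaw": 0}

```text
t: 9.4
tcp_pos: [0.5273, 0.1477, 0.1151]
tool_rot: [1.0, 0.02, 0.012, -0.002]
force: [0.9, -0.2, -0.5]
finger_gap: 0.519
```

>>> send_rows:
  commands:
    - {"delta_pos": [0, 1, 0], "yaw": 0}
    - {"delta_pos": [0, 0, 0], "yaw": 0}

```text
t: 9.65
tcp_pos: [0.526, 0.1604, 0.1149]
tool_rot: [1.0, 0.023, 0.012, -0.002]
force: [-0.5, 1.1, 0.5]
finger_gap: 0.523
```

```bash
python3 st.py
```

```text
9.65 [0.526  0.1604 0.1149] yaw 0.045 [-0.5  1.1  0.5] 0.523 [0.09 0.59 1.74 0.   0.79 1.61]
```

>>> send_rows:
  commands:
    - {"delta_pos": [0, 1.2, -1], "yaw": 0}
    - {"delta_pos": [0, 0, -2], "yaw": 0}
    - {"delta_pos": [0, 0, -2], "yaw": 0}
    - {"delta_pos": [0, 0, -1], "yaw": 0}
    - {"delta_pos": [0, 0, -0.5], "yaw": 0}
    - {"delta_pos": [0, 0, 0], "yaw": 0}

```text
t: 10.4
tcp_pos: [0.5297, 0.169, 0.0473]
tool_rot: [1.0, 0.018, 0.013, -0.002]
force: [0.2, 1.4, 0.4]
finger_gap: 0.523
```

```bash
python3 st.py
```

```text
10.4 [0.5297 0.169  0.0473] yaw 0.036 [0.2 1.4 0.4] 0.523 [0.11 0.71 1.76 0.   0.65 1.64]
```

>>> send_rows:
  commands:
    - {"delta_pos": [0, 0, -0.1], "yaw": 0}
    - {"delta_pos": [0, 0, 0], "yaw": 0}
    - {"delta_pos": [0, 0, 0], "yaw": 0}
  grip: -0.45

```text
t: 10.78
tcp_pos: [0.5307, 0.1687, 0.0468]
tool_rot: [1.0, 0.018, 0.014, -0.002]
force: [-0.4, -0.7, -0.8]
finger_gap: 0.726
```

>>> send_rows:
  commands:
    - {"delta_pos": [0, 0, 2], "yaw": 0}
    - {"delta_pos": [0, 0, 3.5], "yaw": 0}
    - {"delta_pos": [0, -3, 1.5], "yaw": 0}
    - {"delta_pos": [0, -5, 0], "yaw": 0}
    - {"delta_pos": [0, -5, 0], "yaw": 0}
    - {"delta_pos": [0, -5.5, 0], "yaw": 0}
    - {"delta_pos": [0, -5.5, 0], "yaw": 0}
    - {"delta_pos": [0, -5.5, 0], "yaw": 0}
    - {"delta_pos": [0, -5, 0], "yaw": 0}
    - {"delta_pos": [0, -4, 0], "yaw": 0}
  grip: -0.8

```text
t: 12.02
tcp_pos: [0.531, -0.2252, 0.1205]
tool_rot: [1.0, 0.022, 0.017, -0.001]
force: [0.7, 0.3, -0.4]
finger_gap: 0.898
```

```bash
python3 st.py; python3 - <<'E'
from h import *
c=manip.snapshot('scene')[100:400,140:440]
t=manip.snapshot('top'); cv2.imwrite('pics/top3.png',t)
o=np.hstack([cv2.resize(c,(400,400)),cv2.resize(t[95:335,150:550],(400,400)[:1]+(240,)) if 0 else cv2.resize(t[100:300,150:350],(400,400))])
cv2.imwrite('pics/s4.png',o)
E
```

```text
12.03 [ 0.531  -0.2252  0.1205] yaw 0.043 [ 0.7  0.3 -0.4] 0.898 [-0.61  0.6   1.68  0.03  0.84  0.9 ]
```

View pics/s4.png

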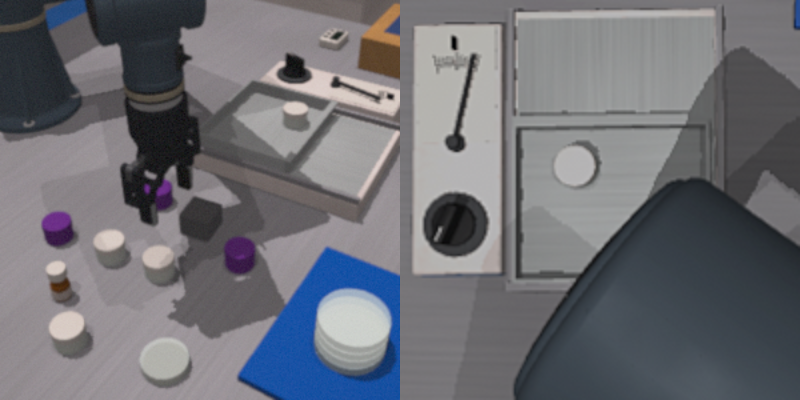

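The picture shows jar A upright in the tray at right-panel (576,164). Jar B has been knocked aside to left-panel (69,332), while C and D have not moved. Next is C.

>>> send_rows:
  commands:
    - {"delta_pos": [-1.5, -1, -1], "yaw": 0}
    - {"delta_pos": [0, 0, -3], "yaw": 0}
    - {"delta_pos": [-0.2, 0, -2.5], "yaw": 0}
    - {"delta_pos": [0, 0, 0], "yaw": 0}

```text
t: 12.62
tcp_pos: [0.5102, -0.2354, 0.053]
tool_rot: [1.0, 0.021, 0.017, -0.001]
force: [-1.1, 0.8, 0.1]
finger_gap: 0.903
```

```bash
python3 st.py; python3 - <<'E'
from h import *
print(p2w('scene',[(191,341.5),(223,332.5),(259,292),(223,278)],.034).round(3))
E
```

```text
12.62 [ 0.5102 -0.2354  0.053 ] yaw 0.042 [-1.1  0.8  0.1] 0.903 [-0.64  0.7   1.75  0.04  0.67  0.86]
[[ 0.488 -0.392  0.034]
 [ 0.521 -0.348  0.034]
 [ 0.516 -0.237  0.034]
 [ 0.432 -0.243  0.034]]
```

>>> send_rows:
  commands:
    - {"delta_pos": [0.2, 0, -2.5], "yaw": 0}
    - {"delta_pos": [0, 0, -1.5], "yaw": 0}
    - {"delta_pos": [0.1, 0, -0.6], "yaw": 0}
    - {"delta_pos": [0, 0, 0], "yaw": 0}

```text
t: 13.12
tcp_pos: [0.5135, -0.2344, 0.0079]
tool_rot: [1.0, 0.023, 0.017, -0.0]
force: [-0.2, 0.3, 0.6]
finger_gap: 0.901
```

>>> send_rows:
  commands:
    - {"delta_pos": [0, 0, 0], "yaw": 0}
    - {"delta_pos": [0, 0, 0], "yaw": 0}
    - {"delta_pos": [0, 0, 0], "yaw": 0}
    - {"delta_pos": [0, 0, 0], "yaw": 0}
  grip: 1

```text
t: 13.62
tcp_pos: [0.5146, -0.2351, 0.0102]
tool_rot: [1.0, 0.023, 0.019, 0.001]
force: [-0.7, 0.0, -1.2]
finger_gap: 0.519
```

>>> send_rows:
  commands:
    - {"delta_pos": [0, 0, 4], "yaw": 0}
    - {"delta_pos": [0, 0, 4], "yaw": 0}
    - {"delta_pos": [0.2, 3, 2], "yaw": 0}
    - {"delta_pos": [0.2, 5, 0.3], "yaw": 0}
    - {"delta_pos": [0.2, 5.5, 0], "yaw": 0}
    - {"delta_pos": [0.2, 5.5, 0], "yaw": 0}
    - {"delta_pos": [0.2, 5, 0], "yaw": 0}
    - {"delta_pos": [0.2, 4, 0], "yaw": 0}
    - {"delta_pos": [0, 1, 0], "yaw": 0}
    - {"delta_pos": [0, 0, 0], "yaw": 0}

```text
t: 14.88
tcp_pos: [0.5266, 0.0609, 0.1164]
tool_rot: [1.0, 0.021, 0.021, 0.002]
force: [0.7, -0.3, -0.8]
finger_gap: 0.521
```

```bash
python3 st.py
```

```text
14.88 [0.5266 0.0609 0.1164] yaw 0.042 [ 0.7 -0.3 -0.8] 0.521 [-0.1   0.56  1.8   0.    0.73  1.43]
```

>>> send_rows:
  commands:
    - {"delta_pos": [0, 1.4, -1], "yaw": 0}
    - {"delta_pos": [0, 0, -2], "yaw": 0}
    - {"delta_pos": [0, 0, -2], "yaw": 0}
    - {"delta_pos": [0, 0, -1], "yaw": 0}
    - {"delta_pos": [0, 0, -0.4], "yaw": 0}
    - {"delta_pos": [0, 0, 0], "yaw": 0}

```text
t: 15.62
tcp_pos: [0.5275, 0.0716, 0.0488]
tool_rot: [1.0, 0.017, 0.021, 0.002]
force: [-0.3, -0.5, 0.0]
finger_gap: 0.525
```

```bash
python3 st.py
```

```text
15.62 [0.5275 0.0716 0.0488] yaw 0.033 [-0.3 -0.5  0. ] 0.525 [-0.08  0.68  1.83  0.    0.58  1.46]
```

>>> send_rows:
  commands:
    - {"delta_pos": [0, 0, -0.1], "yaw": 0}
    - {"delta_pos": [0, 0, 0], "yaw": 0}
    - {"delta_pos": [0, 0, 0], "yaw": 0}
  grip: -0.45

```text
t: 16.0
tcp_pos: [0.5287, 0.0715, 0.0493]
tool_rot: [1.0, 0.017, 0.023, 0.002]
force: [-0.9, 0.0, -0.0]
finger_gap: 0.722
```

>>> send_rows:
  commands:
    - {"delta_pos": [0, 0, 2], "yaw": 0}
    - {"delta_pos": [0, 0, 3.5], "yaw": 0}
    - {"delta_pos": [-1, -3, 1.5], "yaw": 0}
    - {"delta_pos": [-1.5, -5, 0], "yaw": 0}
    - {"delta_pos": [-1.5, -5, 0], "yaw": 0}
    - {"delta_pos": [-1.5, -5, 0], "yaw": 0}
    - {"delta_pos": [-1.5, -5, 0], "yaw": 0}
    - {"delta_pos": [-1.5, -4, 0], "yaw": 0}
    - {"delta_pos": [-0.6, -2.5, 0], "yaw": 0}
    - {"delta_pos": [0, 0, 0], "yaw": 0}
  grip: -0.8

```text
t: 17.25
tcp_pos: [0.4375, -0.233, 0.1255]
tool_rot: [0.999, 0.018, 0.029, 0.005]
force: [0.3, -0.5, -0.8]
finger_gap: 0.903
```

```bash
python3 st.py; python3 - <<'E'
from h import *
c=manip.snapshot('scene')[100:400,140:440]
t=manip.snapshot('top'); cv2.imwrite('pics/top4.png',t)
o=np.hstack([cv2.resize(c,(400,400)),cv2.resize(t[100:300,200:400],(400,400))])
cv2.imwrite('pics/s5.png',o)
E
```

```text
17.25 [ 0.4375 -0.233   0.1255] yaw 0.037 [ 0.3 -0.5 -0.8] 0.903 [-0.73  0.51  1.89  0.05  0.69  0.76]
```

View pics/s5.png

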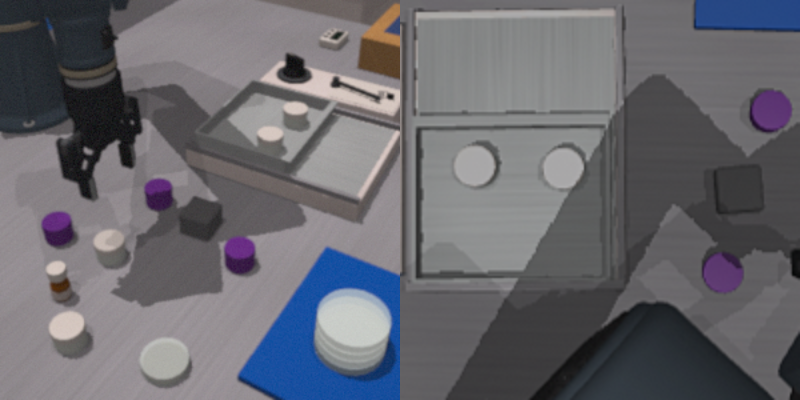

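Two jars are upright in the tray, at right-panel (475,165) and (563,167). D is at left-panel (110,247), unchanged.

>>> send_rows:
  commands:
    - {"delta_pos": [-0.5, -1.4, -1], "yaw": 0}
    - {"delta_pos": [0, 0, -3], "yaw": 0}
    - {"delta_pos": [0, 0, -3], "yaw": 0}
    - {"delta_pos": [0, 0, 0], "yaw": 0}

```text
t: 17.85
tcp_pos: [0.4327, -0.2429, 0.0528]
tool_rot: [0.999, 0.023, 0.028, 0.005]
force: [0.5, 0.7, 0.0]
finger_gap: 0.894
```

```bash
python3 st.py
```

```text
17.85 [ 0.4327 -0.2429  0.0528] yaw 0.046 [0.5 0.7 0. ] 0.894 [-0.76  0.65  1.93  0.07  0.51  0.71]
```

>>> send_rows:
  commands:
    - {"delta_pos": [0, -0.3, -2.5], "yaw": 0}
    - {"delta_pos": [0, 0, -1.4], "yaw": 0}
    - {"delta_pos": [0, 0, -0.5], "yaw": 0}
    - {"delta_pos": [0, 0, 0], "yaw": 0}

```text
t: 18.35
tcp_pos: [0.4344, -0.2462, 0.0096]
tool_rot: [0.999, 0.025, 0.03, 0.006]
force: [-0.3, -0.3, -0.3]
finger_gap: 0.903
```

>>> send_rows:
  commands:
    - {"delta_pos": [0, 0, 0], "yaw": 0}
    - {"delta_pos": [0, 0, 0], "yaw": 0}
    - {"delta_pos": [0, 0, 0], "yaw": 0}
    - {"delta_pos": [0, 0, 0], "yaw": 0}
  grip: 1

```text
t: 18.85
tcp_pos: [0.4352, -0.2467, 0.0118]
tool_rot: [0.999, 0.025, 0.031, 0.007]
force: [0.2, 0.9, -0.4]
finger_gap: 0.52
```

>>> send_rows:
  commands:
    - {"delta_pos": [0, 0, 4], "yaw": 0}
    - {"delta_pos": [0, 0, 4], "yaw": 0}
    - {"delta_pos": [0.2, 3, 2], "yaw": 0}
    - {"delta_pos": [0.2, 5.5, 0.3], "yaw": 0}
    - {"delta_pos": [0.2, 5.5, 0], "yaw": 0}
    - {"delta_pos": [0.2, 5.5, 0], "yaw": 0}
    - {"delta_pos": [0.2, 5.5, 0], "yaw": 0}
    - {"delta_pos": [0.2, 5.5, 0], "yaw": 0}
    - {"delta_pos": [0.2, 5.5, 0], "yaw": 0}
    - {"delta_pos": [0, 4, 0], "yaw": 0}

```text
t: 20.1
tcp_pos: [0.4506, 0.1602, 0.1181]
tool_rot: [0.999, 0.02, 0.035, 0.009]
force: [0.3, -0.2, 0.2]
finger_gap: 0.52
```

>>> send_rows:
  commands:
    - {"delta_pos": [0, 0.5, 0], "yaw": 0}
    - {"delta_pos": [0, 0, 0], "yaw": 0}

```text
t: 20.35
tcp_pos: [0.4497, 0.1675, 0.118]
tool_rot: [0.999, 0.023, 0.034, 0.009]
force: [-1.4, 0.2, -1.1]
finger_gap: 0.52
```

```bash
python3 st.py
```

```text
20.35 [0.4497 0.1675 0.118 ] yaw 0.045 [-1.4  0.2 -1.1] 0.52 [ 0.14  0.51  1.94 -0.04  0.63  1.7 ]
```

>>> send_rows:
  commands:
    - {"delta_pos": [0, 0.2, -1], "yaw": 0}
    - {"delta_pos": [0, 0, -2], "yaw": 0}
    - {"delta_pos": [0, 0, -2], "yaw": 0}
    - {"delta_pos": [0, 0, -1], "yaw": 0}
    - {"delta_pos": [0, 0, -0.4], "yaw": 0}
    - {"delta_pos": [0, 0, 0], "yaw": 0}

```text
t: 21.1
tcp_pos: [0.4505, 0.1635, 0.0506]
tool_rot: [0.999, 0.017, 0.034, 0.009]
force: [0.3, -0.3, -1.5]
finger_gap: 0.523
```

```bash
python3 st.py
```

```text
21.1 [0.4505 0.1635 0.0506] yaw 0.035 [ 0.3 -0.3 -1.5] 0.523 [ 0.13  0.65  1.98 -0.06  0.45  1.72]
```

>>> send_rows:
  commands:
    - {"delta_pos": [0, 0, -0.1], "yaw": 0}
    - {"delta_pos": [0, 0, 0], "yaw": 0}
    - {"delta_pos": [0, 0, 0], "yaw": 0}
  grip: -0.45

```text
t: 21.48
tcp_pos: [0.4515, 0.1637, 0.0508]
tool_rot: [0.999, 0.017, 0.035, 0.009]
force: [0.4, -0.3, -0.1]
finger_gap: 0.725
```

```bash
python3 - <<'E'
from h import *
t=manip.snapshot('top'); cv2.imwrite('pics/top5.png',t)
g=cv2.cvtColor(t,cv2.COLOR_BGR2GRAY)
u,v=w2p('top',[.491,-.395,.034])[0].round().astype(int)
w=g[v-20:v+21,u-20:u+21]; th,_=cv2.threshold(w,0,255,cv2.THRESH_OTSU)
n,l,s,ce=cv2.connectedComponentsWithStats((w>th).astype(np.uint8)); i=l[20,20]
uv=ce[i]+[u-20,v-20]; print((u,v),th,s[i],uv.round(1),p2w('top',uv,.034).round(4))
E
```

```text
(np.int64(490), np.int64(208)) 122.0 [ 10  11  21  21 328] [490.2 208.6] [[ 0.4889 -0.3956  0.034 ]]
```

>>> send_rows:
  commands:
    - {"delta_pos": [0, 0, 2], "yaw": 0}
    - {"delta_pos": [0, 0, 3.5], "yaw": 0}
    - {"delta_pos": [0.3, -4, 1.5], "yaw": 0}
    - {"delta_pos": [0.4, -6, 0], "yaw": 0}
    - {"delta_pos": [0.4, -6, 0], "yaw": 0}
    - {"delta_pos": [0.4, -6, 0], "yaw": 0}
    - {"delta_pos": [0.4, -6, 0], "yaw": 0}
    - {"delta_pos": [0.4, -6, 0], "yaw": 0}
    - {"delta_pos": [0.4, -6, 0], "yaw": 0}
    - {"delta_pos": [0.4, -6, 0], "yaw": 0}
  grip: -0.8

```text
t: 22.78
tcp_pos: [0.4832, -0.306, 0.1258]
tool_rot: [0.999, 0.023, 0.04, 0.01]
force: [1.2, 0.5, -0.2]
finger_gap: 0.9
```

>>> send_rows:
  commands:
    - {"delta_pos": [0.2, -4, 0], "yaw": 0}
    - {"delta_pos": [0, -2, 0], "yaw": 0}
    - {"delta_pos": [0, 0, 0], "yaw": 0}

```text
t: 23.15
tcp_pos: [0.485, -0.3723, 0.1261]
tool_rot: [0.999, 0.021, 0.041, 0.011]
force: [-0.7, -0.6, -0.7]
finger_gap: 0.901
```

```bash
python3 st.py
```

```text
23.15 [ 0.485  -0.3723  0.1261] yaw 0.041 [-0.7 -0.6 -0.7] 0.901 [-0.86  0.62  1.62  0.06  0.84  0.63]
```

>>> send_rows:
  commands:
    - {"delta_pos": [0.2, -2.2, -1], "yaw": 0}
    - {"delta_pos": [0, 0, -3], "yaw": 0}
    - {"delta_pos": [0, 0, -3], "yaw": 0}
    - {"delta_pos": [0, 0, 0], "yaw": 0}

```text
t: 23.65
tcp_pos: [0.4878, -0.3911, 0.0533]
tool_rot: [0.999, 0.024, 0.04, 0.01]
force: [-0.6, -0.4, 0.3]
finger_gap: 0.898
```

```bash
python3 st.py
```

```text
23.65 [ 0.4878 -0.3911  0.0533] yaw 0.047 [-0.6 -0.4  0.3] 0.898 [-0.88  0.74  1.62  0.08  0.72  0.59]
```

>>> send_rows:
  commands:
    - {"delta_pos": [0, -0.4, -2.5], "yaw": 0}
    - {"delta_pos": [0, 0, -1.4], "yaw": 0}
    - {"delta_pos": [0, 0, -0.5], "yaw": 0}
    - {"delta_pos": [0, 0, 0], "yaw": 0}

```text
t: 24.15
tcp_pos: [0.4903, -0.3952, 0.011]
tool_rot: [0.999, 0.025, 0.041, 0.012]
force: [0.2, 0.2, 0.2]
finger_gap: 0.9
```

>>> send_rows:
  commands:
    - {"delta_pos": [0, 0, 0], "yaw": 0}
    - {"delta_pos": [0, 0, 0], "yaw": 0}
    - {"delta_pos": [0, 0, 0], "yaw": 0}
    - {"delta_pos": [0, 0, 0], "yaw": 0}
  grip: 1

```text
t: 24.65
tcp_pos: [0.4913, -0.3962, 0.0137]
tool_rot: [0.999, 0.025, 0.043, 0.013]
force: [0.3, 0.1, -0.5]
finger_gap: 0.518
```

>>> send_rows:
  commands:
    - {"delta_pos": [0, 0, 4], "yaw": 0}
    - {"delta_pos": [0, 0, 4], "yaw": 0}
    - {"delta_pos": [-0.2, 3, 2], "yaw": 0}
    - {"delta_pos": [-0.3, 5.5, 0.3], "yaw": 0}
    - {"delta_pos": [-0.5, 5.5, 0], "yaw": 0}
    - {"delta_pos": [-0.5, 5.5, 0], "yaw": 0}
    - {"delta_pos": [-0.5, 5.5, 0], "yaw": 0}
    - {"delta_pos": [-0.5, 5.5, 0], "yaw": 0}
    - {"delta_pos": [-0.5, 5.5, 0], "yaw": 0}
    - {"delta_pos": [-0.5, 5, 0], "yaw": 0}

```text
t: 25.9
tcp_pos: [0.4552, 0.0197, 0.12]
tool_rot: [0.999, 0.02, 0.046, 0.015]
force: [0.5, -1.1, -0.3]
finger_gap: 0.519
```

```bash
python3 st.py
```

```text
25.9 [0.4552 0.0197 0.12  ] yaw 0.041 [ 0.5 -1.1 -0.3] 0.519 [-0.2   0.48  2.02 -0.02  0.55  1.35]
```

>>> send_rows:
  commands:
    - {"delta_pos": [0, 3.5, 0], "yaw": 0}
    - {"delta_pos": [0, 1, 0], "yaw": 0}
    - {"delta_pos": [0, 0, 0], "yaw": 0}

```text
t: 26.28
tcp_pos: [0.4536, 0.0689, 0.1201]
tool_rot: [0.999, 0.023, 0.045, 0.015]
force: [0.6, 0.4, -1.1]
finger_gap: 0.516
```

```bash
python3 st.py
```

```text
26.27 [0.4536 0.0689 0.1201] yaw 0.047 [ 0.6  0.4 -1.1] 0.516 [-0.08  0.48  2.01 -0.04  0.56  1.48]
```

>>> send_rows:
  commands:
    - {"delta_pos": [0, 0.8, -1], "yaw": 0}
    - {"delta_pos": [0, 0, -2], "yaw": 0}
    - {"delta_pos": [0, 0, -2], "yaw": 0}
    - {"delta_pos": [0, 0, -1], "yaw": 0}
    - {"delta_pos": [0, 0, -0.4], "yaw": 0}
    - {"delta_pos": [0, 0, 0], "yaw": 0}

```text
t: 27.02
tcp_pos: [0.4557, 0.0728, 0.0527]
tool_rot: [0.999, 0.019, 0.046, 0.016]
force: [0.5, -0.1, -0.6]
finger_gap: 0.52
```

```bash
python3 st.py
```

```text
27.02 [0.4557 0.0728 0.0527] yaw 0.038 [ 0.5 -0.1 -0.6] 0.52 [-0.07  0.63  2.04 -0.06  0.37  1.52]
```

>>> send_rows:
  commands:
    - {"delta_pos": [0, 0, -0.1], "yaw": 0}
    - {"delta_pos": [0, 0, 0], "yaw": 0}
    - {"delta_pos": [0, 0, 0], "yaw": 0}
  grip: -0.45

```text
t: 27.4
tcp_pos: [0.4568, 0.0727, 0.0529]
tool_rot: [0.999, 0.019, 0.048, 0.016]
force: [0.1, -0.0, -0.1]
finger_gap: 0.725
```

>>> send_rows:
  commands:
    - {"delta_pos": [0, 0, 2], "yaw": 0}
    - {"delta_pos": [0, 0, 3.5], "yaw": 0}
    - {"delta_pos": [0, -3, 3.5], "yaw": 0}
    - {"delta_pos": [0, -5.5, 2], "yaw": 0}
    - {"delta_pos": [0, -5.5, 0], "yaw": 0}
    - {"delta_pos": [0, -5.5, 0], "yaw": 0}
    - {"delta_pos": [0, -5.5, 0], "yaw": 0}
    - {"delta_pos": [0, -2, 0], "yaw": 0}

```text
t: 28.4
tcp_pos: [0.4571, -0.2044, 0.1699]
tool_rot: [0.998, 0.023, 0.052, 0.019]
force: [0.1, 0.4, -0.6]
finger_gap: 0.723
```

```bash
python3 st.py; python3 - <<'E'
from h import *
c=manip.snapshot('scene')[100:400,140:440]
t=manip.snapshot('top'); cv2.imwrite('pics/top6.png',t)
o=np.zeros((600,800,3),np.uint8)
o[:300,:300]=c; o[300:600,:300]=cv2.resize(t[150:250,200:300],(300,300),interpolation=cv2.INTER_CUBIC)
o[:,310:710]=cv2.resize(t[105:240,152:242],(400,600),interpolation=cv2.INTER_CUBIC)
cv2.imwrite('pics/s6.png',o)
E
```

```text
28.4 [ 0.4571 -0.2044  0.1699] yaw 0.045 [ 0.1  0.4 -0.6] 0.723 [-0.67  0.42  1.88  0.06  0.74  0.82]
```

View pics/s6.png

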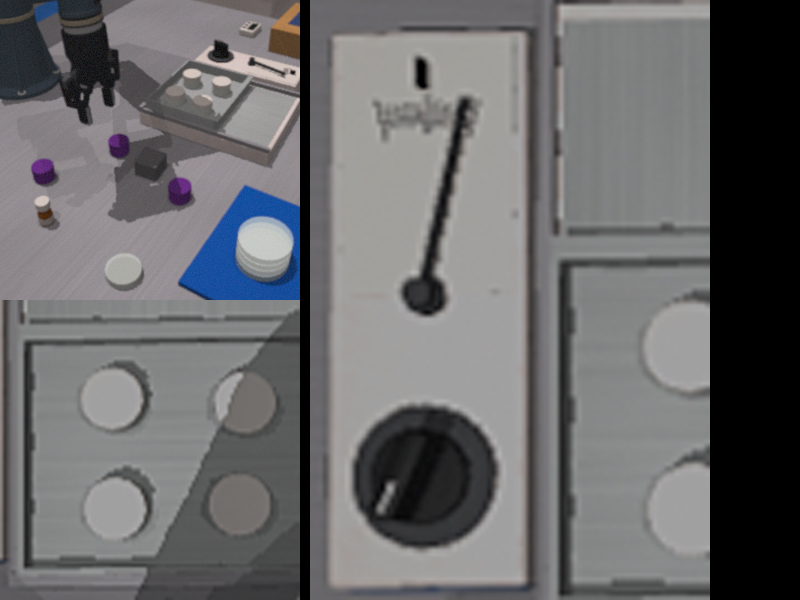

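All four jars stand upright in the tray, and the dish, vial and box are unmoved. In the crop the leaf tip is at (466,98), the tab at (422,60-88), the pivot at (424,295) and the knob disc centre at (425,477). Next I work out the knob geometry.

```bash
python3 - <<'E'
from h import *
c=lambda x,y:(152+(x-310)/4.444,105+y/4.444)
P=lambda p,z:p2w('top',c(*p),z)[0]
piv=P((424,295),.07);tip=P((466,98),.07);t1=P((423,87),.066);t2=P((420,60),.072)
kn=P((425,477),.074)
a=lambda v:np.arctan2(v[1],v[0])
print('piv',piv,'tip',tip,np.hypot(*(tip-piv)[:2]),'tab',t1,t2)
at,ab,ab2=a(tip-piv),a(t1-piv),a(t2-piv); print('ang tip',at,'tab',ab,ab2,'knob turn',(ab-at)/.08,(ab2-at)/.08)
print('knob axis',kn)
# bar: dark mask within disc at bar height
t=cv2.imread('pics/top6.png'); g=cv2.cvtColor(t,cv2.COLOR_BGR2GRAY)
u,v=map(round,c(425,477)); w=g[v-13:v+14,u-13:u+14]; print(w)
E
```

```text
piv [0.54844344 0.29919213 0.07      ] tip [0.64725234 0.28279202 0.07      ] 0.10016067523612847 tab [0.65299735 0.30575894 0.066     ] [0.66518917 0.30587326 0.072     ]
ang tip -0.1644786036164404 tab 0.06272548749204869 0.057165744647333504 knob turn 2.8400511388561136 2.770554353297174
knob axis [0.45849433 0.29320024 0.074     ]
[[165 156 134 100  59  45  50  53  54  55  54  56  47  32  34  37  35  34
   36  47  49  37  74 142 172 165 161]
 [160 122  69  49  48  52  55  55  52  53  59  54  42  37  37  39  37  35
   34  44  55  48  42  77 121 148 166]
 [124  69  43  50  53  54  58  52  36  33  35  30  22  26  31  36  37  37
   43  54  55  53  52  45  49 122 173]
 [ 76  44  50  54  56  49  38  33  21  18  21  19  12  12  17  23  23  29
   47  59  55  53  54  54  39  73 141]
 [ 51  50  54  52  45  32  21  19  22  29  31  33  29  15  13  13  11  17
   29  49  57  55  55  56  51  37  82]
 [ 48  53  57  46  28  27  22  20  25  30  35  37  30  15  12  14  15  21
   22  28  47  57  55  57  55  48  50]
 [ 53  57  49  34  28  27  23  24  27  33  37  36  23  13  16  12  15  23
   30  21  
[... 1588 characters left out ...]
  57  56  56  49  51]
 [ 32  34  84  82  40  32  14  13  11  14  23  33  36  36  36  37  34  28
   34  49  57  55  55  55  55  42  95]
 [ 39  34  31  30  29  19   8   9  10  13  26  34  36  35  32  30  31  38
   53  57  56  55  55  55  46  68 134]
 [ 64  44  44  45  45  47  41  36  29  28  30  28  30  31  34  43  49  52
   57  57  55  54  54  47  51 113 161]
 [118  66  46  53  54  56  55  54  52  50  50  47  49  49  51  54  57  56
   55  56  55  53  46  52 108 156 167]
 [158 117  59  44  50  52  54  55  56  57  56  56  56  56  56  55  55  55
   55  55  52  42  51 109 157 166 162]
 [165 157 130  81  37  45  48  51  54  54  54  55  54  55  55  54  54  52
   51  49  41  69 123 156 167 162 161]]
```

```bash
python3 - <<'E'
from h import *
print(p2w('top',[(176.5,211.5),(177.9,212.1),(170.8,211.8),(171.9,211.8)],[.074,.06,.104,.104]).round(4))
t=manip.snapshot('scene'); 
o=cv2.resize(t[130:180,335:445],(800,364),interpolation=cv2.INTER_CUBIC)
for p in w2p('scene',[(.4585,.296,.104),(.4585,.296,.074),(.4585,.294,.104),(.4585,.298,.104)]): print(p, ((p-[335,130])*800/110).round())
cv2.imwrite('pics/s7.png',cv2.convertScaleAbs(o,alpha=1.5,beta=30))
E
```

```text
[[0.4602 0.2963 0.074 ]
 [0.4593 0.2977 0.06  ]
 [0.4586 0.2986 0.104 ]
 [0.4587 0.2963 0.104 ]]
[360.64984595 141.58833759] [187.  84.]
[360.0551295  151.55663954] [182. 157.]
[360.31358603 141.8796005 ] [184.  86.]
[360.98531486 141.29776245] [189.  82.]
```

View pics/s7.png

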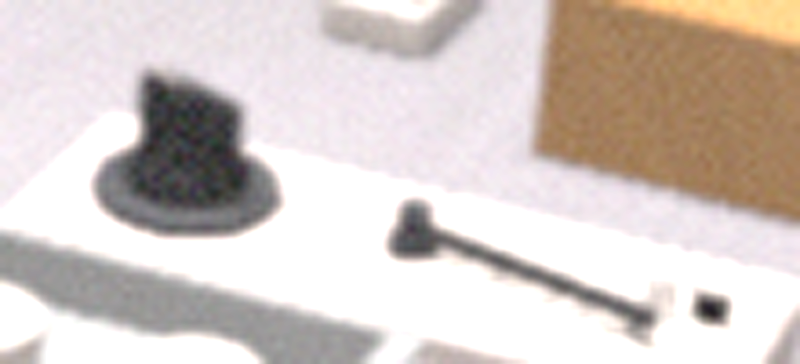

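The scene crop has the bar top at about (192,92), within 2 mm of its projection from the top view. So the knob axis is at about (0.459,0.2965), the bar yaw about -0.38, and the turn needed about 2.8 rad clockwise. I pre-turn the wrist to the opposite grasp (yaw +2.76) so joint 6 has room.

>>> send_rows:
  commands:
    - {"delta_pos": [0, 4, 0], "yaw": 0.18}
    - {"delta_pos": [0, 5, 0], "yaw": 0.18}
    - {"delta_pos": [0, 5, 0], "yaw": 0.18}
    - {"delta_pos": [0, 5, 0], "yaw": 0.18}
    - {"delta_pos": [0, 5, 0], "yaw": 0.18}
    - {"delta_pos": [0, 5, 0], "yaw": 0.18}
    - {"delta_pos": [0, 5, 0], "yaw": 0.18}
    - {"delta_pos": [0, 5, 0], "yaw": 0.18}
    - {"delta_pos": [0, 5, 0], "yaw": 0.18}
    - {"delta_pos": [0, 3, 0], "yaw": 0.18}
  grip: 0

```text
t: 29.8
tcp_pos: [0.4411, 0.2955, 0.1696]
tool_rot: [0.575, 0.817, 0.041, -0.033]
force: [0.9, -0.7, -0.7]
finger_gap: 0.5
```

```bash
python3 st.py
```

```text
29.8 [0.4411 0.2955 0.1696] yaw 1.915 [ 0.9 -0.7 -0.7] 0.5 [ 0.32  0.47  1.77  0.13  0.88 -0.11]
```

>>> send_rows:
  commands:
    - {"delta_pos": [0.8, 0, 0], "yaw": 0.17}
    - {"delta_pos": [0.5, 0, -2], "yaw": 0.17}
    - {"delta_pos": [0.4, 0, -2], "yaw": 0.17}
    - {"delta_pos": [0, 0, 0], "yaw": 0.17}
    - {"delta_pos": [0, 0, 0], "yaw": 0.16}
    - {"delta_pos": [0, 0, 0], "yaw": 0}

```text
t: 30.55
tcp_pos: [0.4444, 0.3055, 0.1281]
tool_rot: [0.169, 0.984, 0.021, -0.052]
force: [0.3, -0.0, 0.1]
finger_gap: 0.504
```

```bash
python3 st.py
```

```text
30.55 [0.4444 0.3055 0.1281] yaw 2.802 [ 0.3 -0.   0.1] 0.504 [ 0.35  0.58  1.71  0.11  0.93 -0.95]
```

>>> send_rows:
  commands:
    - {"delta_pos": [1.3, -0.8, 0], "yaw": -0.04}
    - {"delta_pos": [0, 0, 0], "yaw": 0}

```text
t: 30.8
tcp_pos: [0.4568, 0.298, 0.1283]
tool_rot: [0.19, 0.98, 0.022, -0.051]
force: [-0.2, 0.0, 0.2]
finger_gap: 0.501
```

```bash
python3 st.py; python3 - <<'E'
from h import *
t=manip.snapshot('scene'); o=cv2.resize(t[90:180,315:445],(780,540),interpolation=cv2.INTER_CUBIC)
cv2.imwrite('pics/s8.png',cv2.convertScaleAbs(o,alpha=1.5,beta=30))
E
```

```text
30.8 [0.4568 0.298  0.1283] yaw 2.758 [-0.2  0.   0.2] 0.501 [ 0.32  0.58  1.69  0.11  0.93 -0.93]
```

View pics/s8.png

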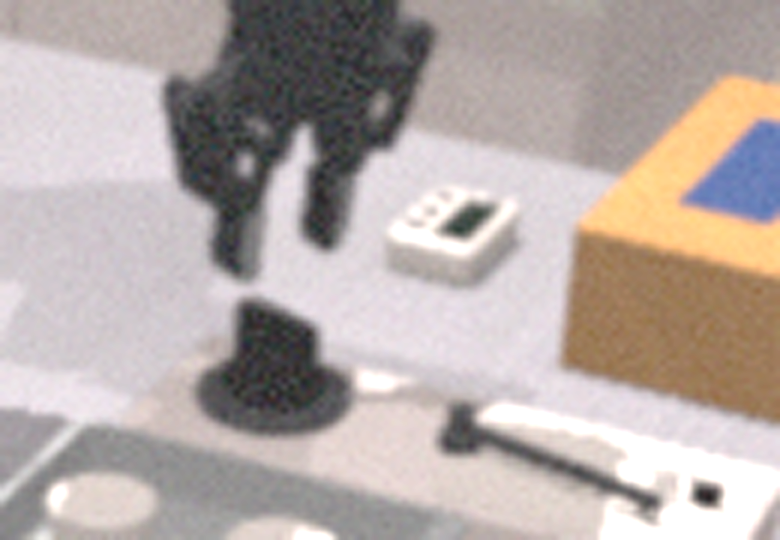

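The fingers, at (240,270) and (325,240), straddle the bar, whose top is at (277,315). I descend.

>>> send_rows:
  commands:
    - {"delta_pos": [0, 0, -2], "yaw": 0}
    - {"delta_pos": [0, 0, -1.5], "yaw": 0}
    - {"delta_pos": [0, 0, -0.7], "yaw": 0}
    - {"delta_pos": [0, 0, 0], "yaw": 0}

```text
t: 31.35
tcp_pos: [0.4561, 0.2976, 0.0854]
tool_rot: [0.192, 0.98, 0.022, -0.052]
force: [-0.2, -0.3, 0.2]
finger_gap: 0.497
```

```bash
python3 st.py
```

```text
31.35 [0.4561 0.2976 0.0854] yaw 2.755 [-0.2 -0.3  0.2] 0.497 [ 0.32  0.65  1.72  0.12  0.84 -0.94]
```

>>> send_rows:
  commands:
    - {"delta_pos": [0, 0, -0.5], "yaw": 0}
    - {"delta_pos": [0, 0, 0], "yaw": 0}
    - {"delta_pos": [0, 0, 0], "yaw": 0}
    - {"delta_pos": [0, 0, 0], "yaw": 0}
    - {"delta_pos": [0, 0, 0], "yaw": 0}
  grip: 1
  force: 60

```text
t: 31.98
tcp_pos: [0.4574, 0.2995, 0.0806]
tool_rot: [0.192, 0.98, 0.023, -0.051]
force: [0.0, 1.3, -2.2]
finger_gap: 0.155
```

```bash
python3 st.py
```

```text
31.98 [0.4574 0.2995 0.0806] yaw 2.754 [ 0.   1.3 -2.2] 0.155 [ 0.32  0.66  1.72  0.12  0.83 -0.95]
```

The bar is gripped, with a gap of about 13 mm. I turn clockwise in steps.

>>> send_rows:
  commands:
    - {"delta_pos": [0, 0, 0], "yaw": -0.15}
    - {"delta_pos": [0, 0, 0], "yaw": -0.15}
    - {"delta_pos": [0, 0, 0], "yaw": -0.15}
    - {"delta_pos": [0, 0, 0], "yaw": -0.15}

```text
t: 32.48
tcp_pos: [0.4576, 0.2998, 0.0806]
tool_rot: [0.481, 0.875, 0.038, -0.041]
force: [1.8, 2.3, -2.8]
finger_gap: 0.152
```

```bash
python3 st.py
```

```text
32.48 [0.4576 0.2998 0.0806] yaw 2.136 [ 1.8  2.3 -2.8] 0.152 [ 0.31  0.64  1.77  0.17  0.73 -0.38]
```

Works well with low forces; continue (total 2.8 rad, final yaw about -0.05).

>>> send_rows:
  commands:
    - {"delta_pos": [0, 0, 0], "yaw": -0.16}
    - {"delta_pos": [0, 0, 0], "yaw": -0.16}
    - {"delta_pos": [0, 0, 0], "yaw": -0.16}
    - {"delta_pos": [0, 0, 0], "yaw": -0.16}
    - {"delta_pos": [0, 0, 0], "yaw": -0.16}
    - {"delta_pos": [0, 0, 0], "yaw": -0.16}

```text
t: 33.22
tcp_pos: [0.4583, 0.2999, 0.0806]
tool_rot: [0.841, 0.539, 0.054, -0.02]
force: [2.5, 0.4, -2.5]
finger_gap: 0.152
```

```bash
python3 st.py
```

```text
33.23 [0.4583 0.2999 0.0806] yaw 1.14 [ 2.5  0.4 -2.5] 0.152 [0.34 0.63 1.83 0.11 0.59 0.68]
```

>>> send_rows:
  commands:
    - {"delta_pos": [0, 0, 0], "yaw": -0.16}
    - {"delta_pos": [0, 0, 0], "yaw": -0.16}
    - {"delta_pos": [0, 0, 0], "yaw": -0.16}
    - {"delta_pos": [0, 0, 0], "yaw": -0.16}
    - {"delta_pos": [0, 0, 0], "yaw": -0.16}
    - {"delta_pos": [0, 0, 0], "yaw": -0.16}
    - {"delta_pos": [0, 0, 0], "yaw": -0.16}
    - {"delta_pos": [0, 0, 0], "yaw": 0}
    - {"delta_pos": [0, 0, 0], "yaw": 0}

```text
t: 34.35
tcp_pos: [0.4587, 0.2993, 0.0806]
tool_rot: [0.998, -0.011, 0.056, 0.01]
force: [1.0, -1.6, -2.5]
finger_gap: 0.148
```

```bash
python3 st.py; python3 - <<'E'
from h import *
t=manip.snapshot('scene'); o=cv2.resize(t[90:220,285:445],(788,640)[:1]+(590,),interpolation=cv2.INTER_CUBIC)
cv2.imwrite('pics/s9.png',cv2.convertScaleAbs(o,alpha=1.5,beta=30))
E
```

```text
34.35 [0.4587 0.2993 0.0806] yaw -0.023 [ 1.  -1.6 -2.5] 0.148 [ 0.41  0.63  1.81 -0.11  0.61  2.09]
```

View pics/s9.png

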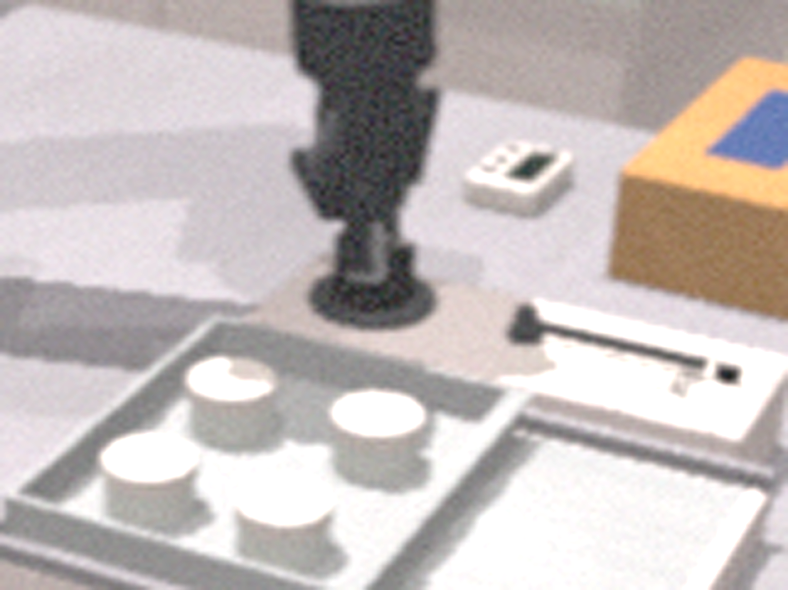

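Turned 2.78 rad. The leaf at (705,360) now aims at the tab at (727,372). I release, lift away and check from the top.

>>> send_rows:
  commands:
    - {"delta_pos": [0, 0, 0], "yaw": 0}
    - {"delta_pos": [0, 0, 0], "yaw": 0}
    - {"delta_pos": [0, 0, 2], "yaw": 0}
    - {"delta_pos": [0, 0, 4], "yaw": 0}
    - {"delta_pos": [0, -2, 3], "yaw": 0}
    - {"delta_pos": [0, -5, 1], "yaw": 0}
    - {"delta_pos": [0, -6, 0], "yaw": 0}
    - {"delta_pos": [0, -6, 0], "yaw": 0}
    - {"delta_pos": [0, -6, 0], "yaw": 0}
    - {"delta_pos": [0, -6, 0], "yaw": 0}
  grip: 0

```text
t: 35.65
tcp_pos: [0.4604, -0.0158, 0.1873]
tool_rot: [0.998, -0.002, 0.062, 0.011]
force: [1.1, 0.1, -0.4]
finger_gap: 0.506
```

>>> send_rows:
  commands:
    - {"delta_pos": [0, -6, 0], "yaw": 0}
    - {"delta_pos": [0, -6, 0], "yaw": 0}
    - {"delta_pos": [0, -6, 0], "yaw": 0}
    - {"delta_pos": [0, 0, 0], "yaw": 0}

```text
t: 36.15
tcp_pos: [0.4608, -0.2076, 0.1894]
tool_rot: [0.998, -0.003, 0.065, 0.014]
force: [0.3, 0.1, 0.2]
finger_gap: 0.499
```

```bash
python3 st.py; python3 - <<'E'
from h import *
c=manip.snapshot('scene')[100:400,140:440]
t=manip.snapshot('top'); cv2.imwrite('pics/top10.png',t)
o=np.zeros((600,800,3),np.uint8)
o[:300,:300]=c; o[300:600,:300]=cv2.resize(t[140:250,200:310],(300,300),interpolation=cv2.INTER_CUBIC)
o[:,310:710]=cv2.resize(t[105:240,152:242],(400,600),interpolation=cv2.INTER_CUBIC)
cv2.imwrite('pics/s10.png',o)
E
```

```text
36.15 [ 0.4608 -0.2076  0.1894] yaw -0.007 [0.3 0.1 0.2] 0.499 [-0.68  0.39  1.87  0.09  0.77  0.84]
```

View pics/s10.png

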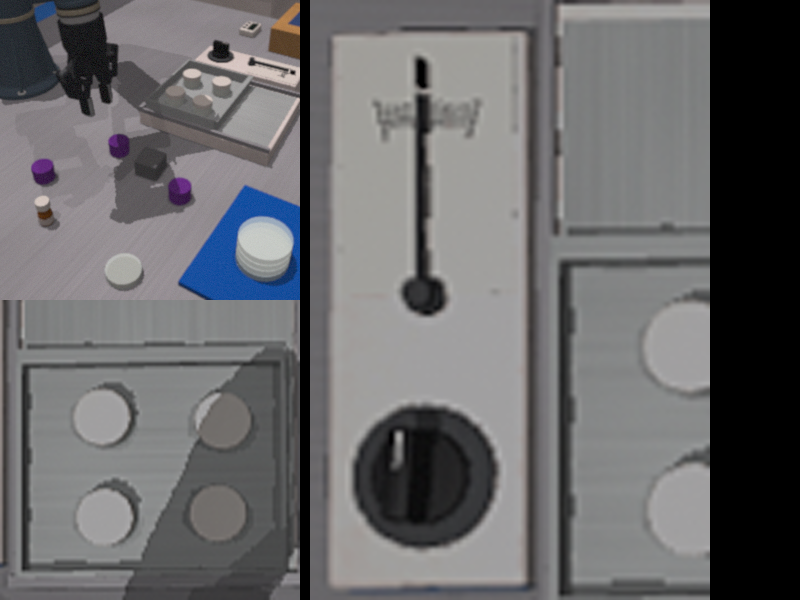

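The leaf tip at (422,97) lines up with the tab at (422,60-88). All four jars are upright in the tray, the tray edges haven't shifted, and the bystanders are in place. I hand the job in.

```bash
python3 -c "
from station import manip
print(manip.sign_off())"
```

```text
the job is handed in; nothing more can be done
None
```

The job is handed in after about 36 s of robot time; no verdict was reported.

- **Tray:** I hooked the far lip and dragged the tray about 71 mm, until it met the dead stop and would not move further under about 10 N. The lip read x ≈ 0.584 m from the contact and 0.590 m from the image. Those two disagree by about 5 mm, which I put down to image reading error.
- **Jars:** All four white-lidded jars present stand upright on the tray floor. One was knocked aside mid-run, so I measured it again before picking it up. The purple look-alikes, dish, vial and grey box look to be where they started.
- **Knob:** I turned it 2.78 rad clockwise, gripping only the bar. The last top view shows the leaf in line with the set tab, offset about 1 mm or less.
- **Last check:** The gripper was clear of everything, with no contact force. The one oddity was a slow tool tilt that grew to about 0.13 rad over the run and caused no trouble.

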